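# Close the sprung gluing press on an inlay stone

### The arm

A 6-joint arm with a two-finger parallel gripper is mounted at the origin on the work surface. World frame = base frame: x ahead of the robot, y to its left, z up, the work surface at z = 0. Lengths are in m, angles in rad, forces in N, time in s.
With the tool pointing down it reaches from about 0.375 to 0.975 m from the base axis. Payload 3.8 kg.
Tool frame: the origin (TCP) lies on the centre line of the jaws, within the pads' length; the fingertips stand 14 mm ahead of it and the grasp point (between the pads) lies 5 mm behind it; z points along the fingers, y is the line along which they close (so a half turn about z gives the same grasp; the last joint's range is limited). The gripper opens to 85 mm and grips with 20 to 120 N. Pads are 22 mm wide; open, the fingers measure 114 mm over their backs; the gripper's body (76 mm by 85 mm) begins 54 mm behind the grasp point. The pads swing forward as they close: fully open they stand 13 mm farther back than shut.
Start: joints at [-1.152, 0.264, 1.604, -0, 1.274, -0.037], TCP at [0.297, -0.606, 0.222] pointing down, gripper open.
Joint ranges: [-2.63, 2.63], [-0.94, 2.18], [0.31, 2.57], [-1.31, 4.45], [0, 2.66], [-2.55, 2.55]. Speed limits (rad/s): [2.57, 2.57, 3.14, 3.14, 3.14, 3.14].

### API

Orientations are given as a rotation vector (axis times angle).
In Python, from workcell import bot, eyes, spot_in gives the robot as it stands.
- The arm moves only by the tool carry_out, never from a script. Its argument "series" is text: rows parted by semicolons, each of 4 numbers parted by spaces: the shift along the world's x, y, z in m, then the turn about the world's z in degrees. In form: tx ty tz roll; .... A call has 1 to 20 rows; each row shifts and turns the commanded pose from where the row before left it; what a row does not reach is not made up. A row lasts 1/8 s, in which the tool goes at most 62.5 mm and 10.7 degrees, less where a joint would pass 70% of its speed; a pose out of reach is approached as far as the arm can. A call is refused whole if a number of a shift passes 0.0625 or a number of a turn 10.7, either way. A call with a gripper value outside its range is refused whole. "jaw" is the gripper command: -1 is shut, 1 is fully open, values between are in proportion, set as the call begins (left out, the last holds). The fingers move at their own pace and stop on an object; "grip_force" is the grip in N (left out, the last holds). Time passes only in rows, so rows that do not move let the fingers close. It gives the time, the measured TCP pose, the force, the opening and the grip force at its end, in the units of the state.
- bot.read_state(): the state, without advancing time (a new reading comes with each control period).
- eyes.read_camera(name): name is "scene" or "top"; returns (picture, depth): 480x640x3 uint8, blue, green, red; 480x640 float32, m along the optical axis (not along the pixel's ray), 0 where there is no reading.
- eyes.get_calibration(name): a dict with "K" (3x3 intrinsics, pixels), "position" and "rotation" of the camera in the world. Camera axes: x right, y down, z forward; pixel columns grow to the right and rows downward; lengths in m; the calibration is good to about 2 mm. A picture is of the moment at which its call begins. get_calibration takes no time and is no camera call.
- bot.finish_job(): hands the job in; it is judged then, once.
Trained networks look in the newest picture that a camera, given by its name, has taken for a name from the list of things; names that differ only in an ending like _2 or _b are one class to them, and where a whole thing is asked for, a point or a joint stands for the part that bears it (a point fixed in the world has none). Each returns a list of dicts, best first, with "score" (0 to 1); they miss things now and then, are a little off and sometimes report something else, mostly with a low value. They report only what shows in the picture. A call takes as long as a camera call. They do not tell look-alikes from the thing itself.
- spot_in(camera, target): "rect" ([centre column, centre row, width, height] in pixels, round what is visible of it).
The state is a dict: "time": time; "q": joint angles; "joint_vel": joint speeds; "joint_torque": joint torques, N m; "tool_pos": TCP position; "tcp_rot": TCP orientation; "wrist_force": force on the tool from outside, world axes, zero at the start; "torque": the same for the moment, N m; "width": opening from 0.0 (shut) to 1.0 (fully open); "grip_force": force on a finger pad.
Only numpy, scipy, OpenCV 4.12 (cv2) and the standard library are available. Lean on these libraries where they do the work, as an engineer would, in place of code of your own. Each camera call takes 0.05 s, during which the arm holds its last target. There are 200 camera calls.

### The job

A freshly glued stone lies under the sprung plate of the small gluing press. Take the tamper, set its flat face on the middle of the plate and press squarely down, firmly but without forcing and keeping the plate level, until the plate sits firmly on its hard stops and both spring catches have snapped over it. Then stand the tamper upright on the cork mat again, leaving the punch and the file undisturbed.

Things in the scene. Friction and masses are not known exactly. Their poses are not given: they have to be found in the camera images.
- press: Gluing press, fixed to the bench on 6 mm feet. Grey base 136 (x) x 176 (y) x 14 mm; origin: centre of the base's underside, z up. On it: four guide posts of 10 mm diameter at (+-51, +-22), top at 70 above the origin, four coil springs, and under the plate a bed with two stop rails and, on its +y and -y sides, two grey catch housings 46 to 72 mm from the middle, top at 59 to 75; pull knobs out to 95.
- plate: Square steel plate 90 x 90 x 8 mm, 0.36 kg, lying loose and level on four springs between the guide posts (1 mm play). Origin: centre of its underside, z up; it starts 64 mm above the press's origin. It stops hard on the bed's stop rails at 29 to 45 mm: the bed is screwed up or down to suit the stone, differently each time, and its height is not among the readings.
- plate_top (a point): Centre of the plate's upper face, in a turned ring of 60 mm diameter. Pushing takes 4 N at first, 8 to 12 N near the stop; 18 to 10 mm above the stop its edge pushes two slanted spring bolts aside (16 N in all), then rubs past them; 1.5 mm above the stop they snap over it. A firm 20 N or so on the stop seats it; let go, it rises 1.5 mm. Above 35 N the stone cracks; tipped over 0.1 rad it slips.
- tamper: Hand tamper upright on the cork mat, about 0.38 kg: round flat steel foot 54 mm across and 13 mm high, a steel cone up to a shoulder 38 mm across that ends 26 mm above the face, then a square wooden handle 30 x 30 mm, rounded edges, from 26 to 84 mm. Origin: centre of the flat bottom face; z up along the handle, x and y square to the handle's sides.
- tamper_grip (a point): Point on the tamper's axis in the middle of the wooden handle, 55 mm above the flat face. The tamper's axes.
- mat: Cork mat lying on the bench, 190 (x) x 150 (y) x 4 mm. Origin: centre of its underside. The tamper starts on the half nearer its -x, -y corner, the punch on the half nearer its +x, +y corner; any free spot on the mat will do for the tamper.
- punch: Steel doming punch standing upright on the mat, 85 mm high, a stem of 24 mm diameter with a ball-shaped head of 30 mm diameter. Origin: centre of its foot. Not needed: leave it standing.
- file: Flat hand file lying on the bench between the press and the mat, steel blade 130 x 20 x 5 mm towards +x, turned wooden handle of 23 mm diameter and 95 mm length towards -x. Origin: about under the middle of its length. Not needed: leave it lying.
Things that resemble listed ones, but are neither listed nor needed, are in the scene too. Leave any orange or yellow look-alike of the plate alone.

How it is judged:
On the way, in this order (a step that is already met when the one before it is completed fails the run):
1. the tamper is lifted off the mat (z of tamper in the frame of mat above 0.03 m and contact force between tamper and the fingers above 1 N), for 0.1 s.
2. the tamper, on the middle of the plate, presses it level and firmly onto its stops, below both catches (distance between plate_c0 and bed_c0 below 0.0163 m and angle between plate's own z axis and vertical below 0.03 rad and contact force between tamper and plate above 14 N and horizontal distance between tamper and plate below 0.025 m), for 0.05 s.
At the end, for the whole second after the job is handed in: The plate is held down level under both catches (no more than 2.8 mm above the stop rails, tilted less than 0.03 rad) with nothing on it, and the tamper stands upright (within 0.05 rad), at rest and let go, with its axis within the cork mat (distance between plate_c0 and bed_c0 below 0.0178 m and angle between plate's own z axis and vertical below 0.03 rad and contact force between tamper and plate below 0.1 N and z of tamper in the frame of mat below 0.007 m and x of tamper in the frame of mat between -0.095 and 0.095 m and y of tamper in the frame of mat between -0.075 and 0.075 m and angle between tamper's own z axis and vertical below 0.05 rad and linear speed of each of tamper, plate below 0.02 m/s); the robot touches nothing.
It fails at once if the tamper presses the plate with more than 35 N (the stone cracks) (contact force between tamper and plate above 35 N).
It fails at once if the plate tips by more than 0.10 rad (the stone slides out of place) (angle between plate's own z axis and vertical above 0.1 rad).
It fails at once if the plate is pressed with the gripper instead of the tamper (contact force between the fingers and plate above 1 N).
It fails at once if the punch is pushed away or knocked over (distance of punch from where it was at the start of the episode above 0.02 m or angle between punch's own z axis and vertical above 0.3 rad).
It fails at once if the file is pushed away (distance of file from where it was at the start of the episode above 0.02 m).
It also fails if it takes over 59 s, if anything falls off the work surface, if the arm or the gripper's body presses on something with over 40 N, if the wrist force passes 120 N, or if a joint passes its speed limit or range.

## Working session

There is one attempt and no reset: what is moved stays moved. The work goes in short steps, Python scripts to look and compute and a tool call to move; the robot and the scene stay as the last step left them, time stands still between calls to the robot, and variables do not carry over. Pictures are saved under pics/ and viewed, at most 10 in all, crops included, and the job is handed in when it is done.

Besides the shell and the picture viewer there is one more tool, called after ">>>" as name(argument=value, ...), one argument or row to a line, values as JSON. carry_out: Moves the arm, as the interface text tells. Its arguments: {"type":"object","properties":{"series":{"type":"string"},"jaw":{"type":"number"},"grip_force":{"type":"number"}},"required":["series"]}

```bash
mkdir -p pics; cat > h.py <<'E'
import numpy as np, cv2
from workcell import bot, eyes, spot_in
def cloud(n,d):
    c=eyes.get_calibration(n);K=np.array(c["K"]);v,u=np.mgrid[0:480,0:640]
    p=np.stack([(u-K[0,2])/K[0,0]*d,(v-K[1,2])/K[1,1]*d,d],-1)
    R=np.array(c["rotation"])
    if R.shape!=(3,3): R=cv2.Rodrigues(R)[0]
    return p@R.T+np.array(c["position"])
E
python3 - <<'E'
from h import *
for n in("scene","top"):
    im,d=eyes.read_camera(n); cv2.imwrite(f"pics/{n}0.png",im); P=cloud(n,d); np.save(f"{n}0.npy",P)
    print(n,eyes.get_calibration(n)["position"])
    for t in("tamper","plate","mat","punch","file","press"):
        for r in spot_in(n,t)[:3]:
            u,v=map(int,r["rect"][:2]); print(t,round(r["score"],2),np.round(r["rect"]),P[v,u].round(3))
print(bot.read_state())
E
```

```text
scene [ 1.22004526 -0.00650405  0.74206086]
plate 0.79 [186. 274.  53.  45.] [ 0.578 -0.194  0.077]
plate 0.72 [201. 227.  59.  42.] [ 0.375 -0.203  0.006]
plate 0.58 [298. 226.  51.  31.] [ 0.377 -0.003  0.007]
mat 0.81 [406. 268.  91.  73.] [0.494 0.206 0.001]
punch 0.75 [435. 272.  23.  43.] [0.551 0.241 0.051]
punch 0.21 [391. 243.  30.  49.] [0.479 0.173 0.055]
file 0.92 [304. 309.  18. 108.] [0.602 0.008 0.01 ]
press 0.77 [185. 296. 110.  92.] [ 0.589 -0.199  0.033]
top [0.39739063 0.03976566 0.93309866]
tamper 0.69 [230. 279.  28.  31.] [0.463 0.172 0.087]
plate 0.88 [333. 333.  56.  56.] [ 0.365 -0.011  0.006]
plate 0.65 [439. 216.  53.  62.] [ 0.576 -0.201  0.077]
plate 0.61 [435. 334.  61.  68.] [ 0.362 -0.203  0.009]
mat 0.59 [222. 270.  84. 100.] [0.484 0.201 0.003]
punch 0.6 [194. 235.  27.  23.] [0.54  0.237 0.088]
file 0.95 [323. 216.  12. 124.] [0.588 0.005 0.01 ]
press 0.61 [433. 222. 109.  78.] [ 0.564 -0.189  0.075]
{'time': 0.7, 'q': array([-1.15188887e+00,  2.63828166e-01,  1.60396331e+00, -1.31722330e-05,
        1.27368005e+00, -3.68858638e-02]), 'joint_vel': array([-0.00103698,  0.00057524, -0.00065768, -0.0004205 , -0.00022794,
        0.00062371]), 'joint_torque': array([-2.72960961e-04, -5.14844191e+01, -3.67612910e+01,  5.39193513e-05,
        5.54503004e-04,  1.61774346e-05]), 'tool_pos': array([ 0.29713021, -0.60611029,  0.22254803]), 'tcp_rot': array([3.06024331e+00, 7.09755603e-01, 1.66972851e-05]), 'wrist_force': array([9.19195986e-05, 5.77172257e-01, 1.54184469e-02]), 'torque': array([-0.04446658,  0.01052277,  0.03154764]), 'grip_force': 0.0, 'width': 1.0029649100906841}
```

View pics/top0.png

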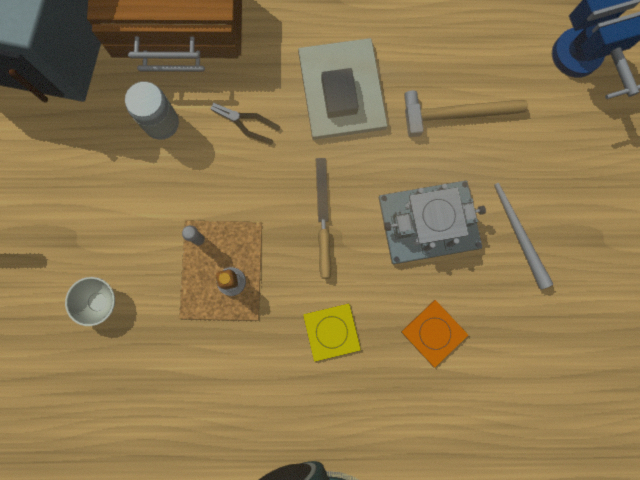

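View pics/scene0.png

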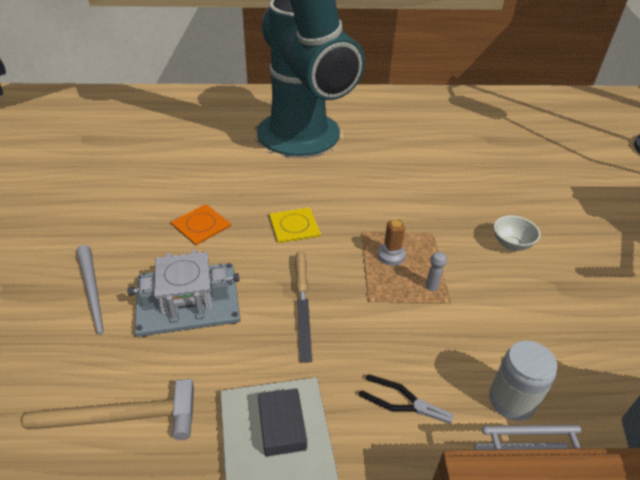

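The top picture shows the tamper with its wooden handle at (231,280) and the punch at (193,235). There are three plate candidates: steel between the posts of the press at (439,216), yellow at (332,333), and orange at (435,334). Only the steel one fits, being grey, in the press and at z≈0.077. I'll confirm it in one enlarged crop and measure.

```bash
python3 - <<'E'
from h import *
im=cv2.imread("pics/top0.png")
a=cv2.resize(im[170:280,370:500],None,fx=4,fy=4,interpolation=3)[:440]
b=cv2.resize(im[210:330,170:270],None,fx=4*110/120,fy=4*110/120,interpolation=3)[:440]
s=np.zeros((440,a.shape[1]+b.shape[1],3),np.uint8); s[:a.shape[0],:a.shape[1]]=a; s[:b.shape[0],a.shape[1]:]=b
s=cv2.resize(s,None,fx=.85,fy=.85)
cv2.imwrite("pics/crop.png",s); print(s.shape)
for n,off in(("top",0),("scene",0)):
    P=np.load(n+"0.npy")
    def near(c,r,z0,z1):
        m=(np.hypot(P[...,0]-c[0],P[...,1]-c[1])<r)&(P[...,2]>z0)&(P[...,2]<z1); return P[m]
    def rect(q):
        r=cv2.minAreaRect((q[:,:2]*1000).astype(np.float32)); return len(q),np.round(r[0],1),np.round(r[1],1),round(r[2],1),"z",np.median(q[:,2]).round(4)
    print(n,"plate",rect(near((.576,-.2),.075,.070,.0835)))
    print("handle top",rect(near((.462,.175),.035,.081,.1)))
    print("handle",rect(near((.462,.175),.035,.036,.1)))
    print("foot",rect(near((.462,.175),.05,.012,.022)))
    print("punch",rect(near((.543,.237),.03,.05,.1)))
    print("mat",rect(near((.49,.2),.14,.0025,.0065)))
    print("feet/base",rect(near((.575,-.195),.12,.014,.026)))
E
```

```text
(374, 754, 3)
top plate (2586, array([ 576.5, -200.2]), array([111.3,  91.2]), 9.5, 'z', np.float64(0.0774))
handle top (275, array([462.1, 180.2]), array([29.9, 30.3]), 12.4, 'z', np.float64(0.0871))
handle (357, array([462.1, 180.2]), array([30.3, 30.3]), 13.7, 'z', np.float64(0.0861))
foot (208, array([461.7, 178. ]), array([48.4, 52.7]), 72.1, 'z', np.float64(0.0182))
punch (219, array([543.1, 244.1]), array([25.6, 27.7]), 65.1, 'z', np.float64(0.0837))
mat (4919, array([492.8, 200.1]), array([272.3, 272.3]), 8.5, 'z', np.float64(0.0039))
feet/base (2634, array([ 576.3, -199.9]), array([136.1, 176.3]), 10.1, 'z', np.float64(0.0196))
scene plate (2233, array([ 576.6, -199.9]), array([113.7,  90.1]), 10.0, 'z', np.float64(0.0759))
handle top (160, array([463.7, 180. ]), array([30.8, 28.9]), 9.6, 'z', np.float64(0.0855))
handle (498, array([464.7, 180.3]), array([33.7, 30. ]), 12.8, 'z', np.float64(0.0701))
foot (220, array([468.1, 179.2]), array([53.6, 43.7]), 72.6, 'z', np.float64(0.0166))
punch (275, array([548.5, 245.4]), array([27. , 25.4]), 78.0, 'z', np.float64(0.0769))
mat (1133, array([494.5, 201. ]), array([148.5, 200.8]), 88.6, 'z', np.float64(0.0031))
feet/base (2610, array([ 579.2, -199.4]), array([135.1, 175.9]), 10.0, 'z', np.float64(0.0183))
```

View pics/crop.png

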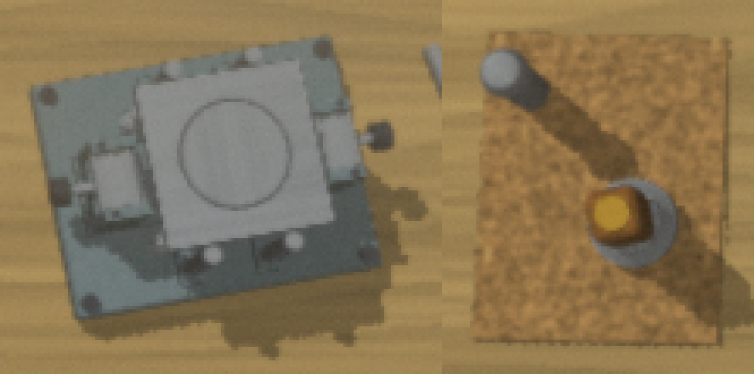

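The crop confirms the steel plate lies between the posts with the ring visible, and the tamper (wooden handle) is on the mat, clear of the punch. Tamper is at (0.4625, 0.180) with yaw 12.4°; plate centre is at (0.577, -0.200). I'm moving above the tamper.

>>> carry_out(
  series="0.008 0.039 0 -0.7;0.008 0.039 0 -0.7;0.008 0.039 0 -0.7;0.008 0.039 0 -0.7;0.008 0.039 0 -0.7;0.008 0.039 0 -0.7;0.008 0.039 0 -0.7;0.008 0.039 0 -0.7;0.008 0.039 0 -0.7;0.008 0.039 0 -0.7;0.008 0.039 0 -0.7;0.008 0.039 0 -0.7;0.008 0.039 0 -0.7;0.008 0.039 0 -0.7;0.008 0.039 0 -0.7;0.008 0.039 0 -0.7;0.008 0.039 0 -0.7;0.008 0.039 0 -0.7;0.011 0.042 -0.02 -0.7;0.011 0.042 -0.03 -0.7",
  jaw=1,
)

```text
time: 3.2
tool_pos: [0.4647, 0.1818, 0.1736]
tcp_rot: [-3.123, -0.331, -0.007]
wrist_force: [0.6, -0.6, 0.3]
width: 1.0
grip_force: 0.0
```

>>> carry_out(
  series="0 0 -0.03 0;0 0 -0.03 0;0 0 -0.03 0;0 0 -0.018 0;0 0 -0.009 0;0 0 0 0",
)

```text
time: 3.95
tool_pos: [0.4632, 0.1799, 0.0555]
tcp_rot: [3.124, 0.331, -0.0]
wrist_force: [0.1, 0.3, -0.1]
width: 0.999
grip_force: 0.0
```

>>> carry_out(
  series="0 0 0 0;0 0 0 0;0 0 0 0;0 0 0 0;0 0 0 0;0 0 0 0",
  jaw=-1,
  grip_force=70,
)

```text
time: 4.7
tool_pos: [0.4641, 0.1801, 0.0564]
tcp_rot: [-3.124, -0.332, -0.003]
wrist_force: [-0.2, -1.0, 5.2]
width: 0.338
grip_force: 70.9
```

>>> carry_out(
  series="0 0 0.01 0;0 0 0.02 0;0 0 0.03 0;0 0 0.03 0;0 0 0.02 0;0.01 -0.03 0 0;0.01 -0.035 0 0;0.01 -0.035 0 0;0.01 -0.035 0 0;0.01 -0.035 0 0;0.01 -0.035 0 0;0.01 -0.035 0 0;0.01 -0.035 0 0;0.01 -0.035 0 0;0.01 -0.035 0 0;0.01 -0.025 0 0;0.004 -0.01 0 0;0 0 0 0;0 0 0 0",
)

```text
time: 7.08
tool_pos: [0.5767, -0.1989, 0.1652]
tcp_rot: [-3.123, -0.333, 0.001]
wrist_force: [-0.5, 0.2, -4.2]
width: 0.333
grip_force: 70.3
```

```bash
python3 - <<'E'
from h import *
s=bot.read_state(); print(s["tool_pos"],s["wrist_force"],s["torque"],s["time"])
im,d=eyes.read_camera("scene"); P=cloud("scene",d); cv2.imwrite("pics/s1.png",cv2.resize(im[150:350,100:300],None,fx=3,fy=3,interpolation=3))
im2,d2=eyes.read_camera("top"); Q=cloud("top",d2)
t=s["tool_pos"]
m=(np.hypot(P[...,0]-t[0],P[...,1]-t[1])<.045)&(P[...,2]>.085)&(P[...,2]<.135)
q=P[m]
for z in np.arange(.088,.135,.006):
    w=q[(q[:,2]>=z)&(q[:,2]<z+.006)]
    if len(w)>5: print(z.round(3),len(w),"y",w[:,1].min().round(4),w[:,1].max().round(4),"xmax",w[:,0].max().round(4))
E
```

```text
[ 0.57668066 -0.19887918  0.16518785] [-0.54624785  0.19832017 -4.23690114] [0.00048687 0.02709703 0.00070429] 7.075
0.106 10 y -0.2183 -0.1724 xmax 0.5997
0.112 84 y -0.2218 -0.1711 xmax 0.6038
0.118 120 y -0.2234 -0.1701 xmax 0.6035
0.124 203 y -0.2235 -0.1711 xmax 0.6026
0.13 79 y -0.2171 -0.1767 xmax 0.5976
```

View pics/s1.png

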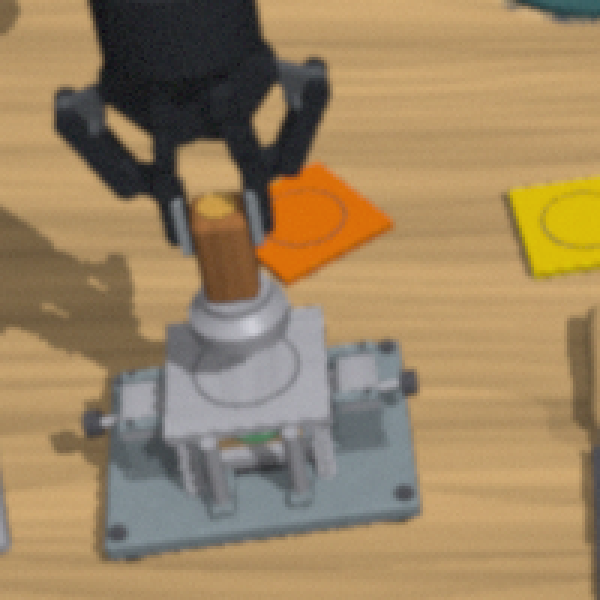

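The picture shows the tamper held upright over the plate with its foot at about (240,310), level with the ring. It needs about 3 mm towards -y to centre.

>>> carry_out(
  series="0 -0.0015 -0.008 0;0 -0.0015 -0.01 0;0 0 -0.008 0;0 0 -0.004 0;0 0 -0.002 0;0 0 -0.002 0;0 0 -0.002 0;0 0 0 0",
  grip_force=110,
)

```text
time: 8.18
tool_pos: [0.5775, -0.2032, 0.1302]
tcp_rot: [3.124, 0.331, 0.001]
wrist_force: [-0.1, 0.2, -1.6]
width: 0.324
grip_force: 112.2
```

>>> carry_out(
  series="0 0 -0.002 0;0 0 -0.002 0;0 0 -0.002 0;0 0 -0.002 0;0 0 -0.002 0;0 0 0 0",
)

```text
time: 8.93
tool_pos: [0.5774, -0.2032, 0.1196]
tcp_rot: [3.124, 0.331, 0.001]
wrist_force: [-0.0, 0.3, 2.1]
width: 0.322
grip_force: 112.5
```

```bash
cat > pl.py <<'E'
from h import *
# plate tilt: fit plane to plate-top points
s=bot.read_state(); im,d=eyes.read_camera("scene"); P=cloud("scene",d).reshape(-1,3)
a=np.deg2rad(10); q=P-[.5775,-.2,0]; x=q[:,0]*np.cos(a)+q[:,1]*np.sin(a); y=-q[:,0]*np.sin(a)+q[:,1]*np.cos(a)
m=(abs(x)<.043)&(abs(y)<.043)&(np.hypot(x,y)>.03)&(P[:,2]>.038)&(P[:,2]<.085)
x,y,z=x[m],y[m],P[m,2]
for i in range(6):
    A=np.c_[x,y,np.ones_like(x)]; c=np.linalg.lstsq(A,z,rcond=None)[0]; k=abs(A@c-z)<(.006 if i<2 else .003); x,y,z=x[k],y[k],z[k]
print(len(z),"tilt x,y",c[:2].round(4),"z",c[2].round(4),s["wrist_force"].round(2),s["torque"].round(3),s["tool_pos"].round(4),s["time"])
E
python3 pl.py
```

```text
946 tilt x,y [-0.0007 -0.0035] z 0.065 [-0.05  0.3   2.11] [0.065 0.015 0.007] [ 0.5774 -0.2032  0.1196] 8.925
```

Level, 6.3 N. Continuing.

>>> carry_out(
  series="0 0 -0.001 0;0 0 -0.001 0;0 0 -0.001 0;0 0 -0.001 0;0 0 -0.001 0;0 0 -0.001 0;0 0 0 0",
)

```text
time: 9.85
tool_pos: [0.5773, -0.2032, 0.1136]
tcp_rot: [3.124, 0.331, 0.001]
wrist_force: [0.4, -0.6, 2.9]
width: 0.324
grip_force: 112.8
```

>>> carry_out(
  series="0 0 -0.001 0;0 0 -0.001 0;0 0 -0.001 0;0 0 -0.001 0;0 0 0 0",
)

```text
time: 10.48
tool_pos: [0.5776, -0.2032, 0.1109]
tcp_rot: [3.124, 0.331, 0.001]
wrist_force: [-0.5, -0.2, 8.4]
width: 0.33
grip_force: 113.7
```

```bash
python3 pl.py
```

```text
894 tilt x,y [-0.0014 -0.003 ] z 0.0564 [-0.51 -0.21  8.44] [0.137 0.278 0.057] [ 0.5776 -0.2032  0.1109] 10.475
```

>>> carry_out(
  series="0 0 -0.001 0;0 0 0 0;0 0 -0.001 0;0 0 0 0",
)

```text
time: 11.02
tool_pos: [0.5776, -0.2032, 0.1092]
tcp_rot: [3.124, 0.331, 0.002]
wrist_force: [-1.5, 0.4, 10.0]
width: 0.325
grip_force: 114.0
```

>>> carry_out(
  series="0 0 -0.001 0;0 0 0 0;0 0 -0.001 0;0 0 0 0",
)

```text
time: 11.52
tool_pos: [0.5776, -0.2032, 0.1074]
tcp_rot: [3.124, 0.331, 0.002]
wrist_force: [-1.9, 0.9, 10.7]
width: 0.325
grip_force: 114.2
```

>>> carry_out(
  series="0 0 -0.001 0;0 0 0 0;0 0 -0.001 0;0 0 0 0",
)

```text
time: 12.02
tool_pos: [0.5775, -0.2032, 0.1045]
tcp_rot: [3.124, 0.332, 0.001]
wrist_force: [-1.0, -0.3, 6.9]
width: 0.324
grip_force: 113.4
```

```bash
python3 pl.py
```

```text
851 tilt x,y [-0.0005 -0.0031] z 0.05 [-1.04 -0.27  6.94] [0.026 0.18  0.007] [ 0.5775 -0.2032  0.1045] 12.025
```

Bolts are pushed aside and the force has dropped. The stop is about 10 mm below.

>>> carry_out(
  series="0 0 -0.001 0;0 0 -0.001 0;0 0 -0.001 0;0 0 -0.001 0;0 0 -0.001 0;0 0 -0.001 0;0 0 0 0",
)

```text
time: 12.95
tool_pos: [0.5775, -0.2032, 0.0987]
tcp_rot: [3.124, 0.331, 0.001]
wrist_force: [-0.3, -0.4, 8.4]
width: 0.328
grip_force: 113.6
```

>>> carry_out(
  series="0 0 -0.001 0;0 0 0 0;0 0 -0.001 0;0 0 0 0",
)

```text
time: 13.45
tool_pos: [0.5774, -0.2032, 0.0964]
tcp_rot: [3.124, 0.331, 0.001]
wrist_force: [-0.9, 0.2, 7.8]
width: 0.326
grip_force: 113.5
```

>>> carry_out(
  series="0 0 -0.001 0;0 0 0 0;0 0 0 0",
)

```text
time: 13.82
tool_pos: [0.5775, -0.2032, 0.0959]
tcp_rot: [3.124, 0.331, 0.001]
wrist_force: [-1.5, -0.3, 10.0]
width: 0.328
grip_force: 114.1
```

>>> carry_out(
  series="0 0 -0.001 0;0 0 0 0;0 0 0 0",
)

```text
time: 14.2
tool_pos: [0.5776, -0.2033, 0.0959]
tcp_rot: [3.124, 0.331, 0.001]
wrist_force: [-2.9, 1.1, 13.6]
width: 0.328
grip_force: 114.5
```

It has stopped moving and the force is rising, so it is on the stops.

>>> carry_out(
  series="0 0 -0.001 0;0 0 0 0;0 0 0 0",
)

```text
time: 14.58
tool_pos: [0.5776, -0.2033, 0.0959]
tcp_rot: [3.124, 0.331, 0.002]
wrist_force: [-5.1, 2.2, 18.2]
width: 0.327
grip_force: 115.1
```

```bash
python3 pl.py
```

```text
792 tilt x,y [-0.002   0.0001] z 0.0414 [-5.12  2.23 18.22] [ 0.535  1.023 -0.011] [ 0.5776 -0.2033  0.0959] 14.575
```

22 N, level. A touch more, then release upward slowly.

>>> carry_out(
  series="0 0 -0.0005 0;0 0 0 0;0 0 0 0",
)

```text
time: 15.0
tool_pos: [0.5777, -0.2033, 0.0959]
tcp_rot: [3.124, 0.331, 0.002]
wrist_force: [-5.9, 0.9, 21.3]
width: 0.331
grip_force: 115.4
```

>>> carry_out(
  series="0 0 0.001 0;0 0 0.001 0;0 0 0.001 0;0 0 0.002 0;0 0 0.002 0;0 0 0.004 0;0 0 0.01 0;0 0 0.02 0;0 0 0.03 0;0 0 0 0",
)

```text
time: 16.25
tool_pos: [0.5801, -0.2043, 0.1678]
tcp_rot: [3.12, 0.331, 0.012]
wrist_force: [0.8, 0.0, -4.1]
width: 0.329
grip_force: 112.2
```

```bash
python3 pl.py
```

```text
965 tilt x,y [-0.0033 -0.0029] z 0.043 [ 0.83  0.04 -4.1 ] [-0.003 -0.058  0.037] [ 0.5801 -0.2043  0.1678] 16.25
```

The plate is caught: it rose 1.6 mm and is level. Taking the tamper back to its old spot.

>>> carry_out(
  series="-0.004 0.013 0 0;-0.01 0.025 0 0;-0.01 0.035 0 0;-0.01 0.035 0 0;-0.01 0.035 0 0;-0.01 0.035 0 0;-0.01 0.035 0 0;-0.01 0.035 0 0;-0.01 0.035 0 0;-0.01 0.035 0 0;-0.01 0.035 0 0;-0.01 0.02 0 0;0 0.01 -0.02 0;0 0 -0.03 0;0 0 -0.02 0;0 0 -0.01 0;0 0 0 0;0 0 0 0",
)

```text
time: 18.55
tool_pos: [0.4636, 0.1803, 0.0838]
tcp_rot: [-3.124, -0.332, -0.002]
wrist_force: [-0.1, 0.1, -3.6]
width: 0.325
grip_force: 111.9
```

```bash
python3 - <<'E'
from h import *
s=bot.read_state(); print(s["tool_pos"],s["wrist_force"],s["torque"],s["time"])
im,d=eyes.read_camera("scene"); cv2.imwrite("pics/s2.png",cv2.resize(im[150:330,320:500],None,fx=3,fy=3,interpolation=3))
E
```

```text
[0.46356761 0.1803139  0.08383619] [-0.09383003  0.06619089 -3.58338434] [ 0.02855515 -0.0201644   0.04226985] 18.55
```

View pics/s2.png

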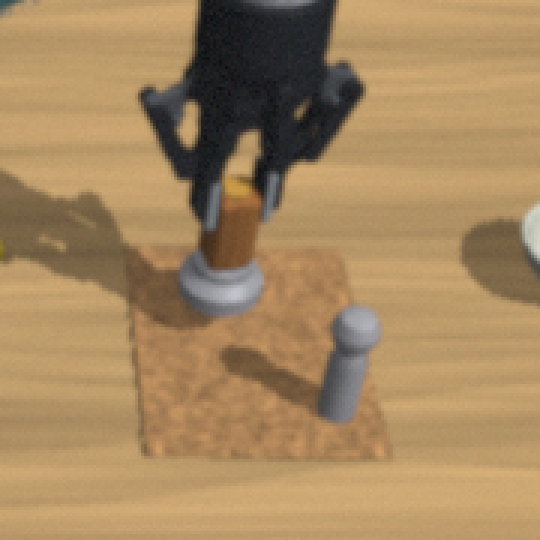

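The tamper hangs upright at about (225,250) over the mat, and the punch is untouched at (345,365). Lowering it.

>>> carry_out(
  series="0 0 -0.01 0;0 0 -0.008 0;0 0 -0.004 0;0 0 -0.002 0;0 0 -0.001 0;0 0 -0.001 0;0 0 0 0;0 0 0 0",
)

```text
time: 19.6
tool_pos: [0.4633, 0.18, 0.0572]
tcp_rot: [-3.124, -0.332, -0.0]
wrist_force: [-0.3, 0.5, -4.2]
width: 0.325
grip_force: 112.1
```

>>> carry_out(
  series="0 0 -0.001 0;0 0 0 0;0 0 -0.001 0;0 0 0 0;0 0 0 0",
)

```text
time: 20.23
tool_pos: [0.4635, 0.18, 0.0566]
tcp_rot: [-3.124, -0.332, -0.001]
wrist_force: [-4.0, -1.8, 9.2]
width: 0.328
grip_force: 113.9
```

>>> carry_out(
  series="0 0 0.001 0;0 0 0 0",
  grip_force=20,
)

```text
time: 20.48
tool_pos: [0.4634, 0.18, 0.0566]
tcp_rot: [-3.124, -0.332, -0.001]
wrist_force: [-1.9, -1.5, 5.9]
width: 0.326
grip_force: 113.0
```

>>> carry_out(
  series="0 0 0 0;0 0 0 0;0 0 0 0;0 0 0 0;0 0 0 0;0 0 0 0",
  jaw=1,
)

```text
time: 21.22
tool_pos: [0.4631, 0.1799, 0.056]
tcp_rot: [3.124, 0.332, -0.0]
wrist_force: [-0.1, -1.3, 0.3]
width: 0.999
grip_force: 0.0
```

>>> carry_out(
  series="0 0 0.01 0;0 0 0.02 0;0 0 0.04 0;0 0 0.05 0;0 0 0.04 0;-0.02 -0.06 0 0;-0.01 -0.06 0 0;-0.01 -0.05 0 0;0 0 0 0",
)

```text
time: 22.35
tool_pos: [0.4228, 0.008, 0.2168]
tcp_rot: [3.124, 0.323, 0.002]
wrist_force: [-0.4, -0.2, -0.3]
width: 0.997
grip_force: 0.0
```

```bash
python3 pl.py; python3 - <<'E'
from h import *
im,d=eyes.read_camera("scene"); cv2.imwrite("pics/s3.png",im)
P=cloud("scene",d); m=(np.hypot(P[...,0]-.463,P[...,1]-.18)<.035)&(P[...,2]>.081)&(P[...,2]<.1)
print(P[m].mean(0))
E
```

```text
967 tilt x,y [-0.0007 -0.0017] z 0.043 [-0.44 -0.23 -0.29] [ 0.027 -0.028 -0.036] [0.4228 0.008  0.2168] 22.35
[0.46662294 0.17988862 0.08535183]
```

View pics/s3.png

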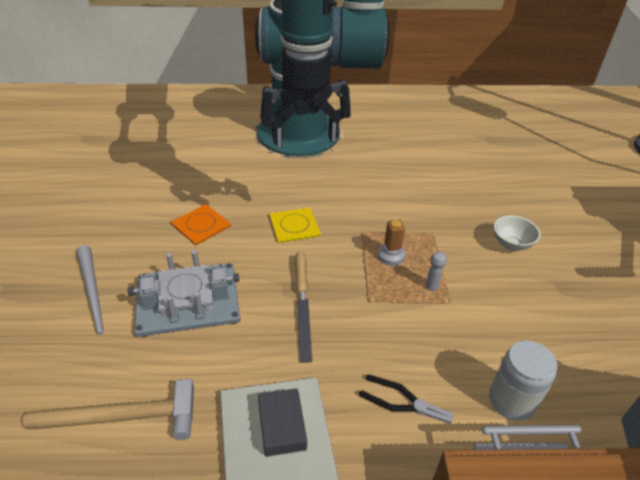

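The tamper stands upright on the mat at (393,240). The plate sits low between the housings at (185,288), and the punch and file are undisturbed.

```bash
python3 -c "
from workcell import bot
print(bot.finish_job())"
```

```text
the job is handed in; nothing more can be done
None
```

The job is handed in, with no verdict reported back: I pressed the plate level onto its stops at about 25 N and it stayed down, about 1.6 mm up, when I let go. The tamper stands upright on the mat, and the punch and file look undisturbed in the last picture.

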